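# Level the spice shelf with its screw foot and keep it pressed

## Task

Hang the spirit level by its eye over the small post on the low spice shelf, so that it lies flat along the shelf, and let go of it. Then press the knob of the shelf foot down so that the foot stands firmly on its pad, turn it until the bubble is centred between the two lines, and finish while still pressing the knob, foot planted and bubble centred: do not let go. Leave the bowl, spoons and dough divider where they are.

Things in the scene. Friction and masses are not known exactly. Their poses are not given: they have to be found in the camera images.
- level: Loose aluminium spirit level, 0.2 kg, standing on the bench. Origin on its flat underside, x along, z up. Bar: x -55 to +65, 24 wide (grip across it), 34 high. Flat eye at the -x end: x -96 to -54, 40 wide, 10 thick, with a 20 mm vertical through hole at x = -75. Green vial, 62 long, on the top face over the origin, standing 6 above it, with two dark lines 22 apart about its middle. All mm.
- level_eye (a point): Centre of the level's eye hole, at the underside of the level.
- bubble (a joint): Place of the 16 mm long white bubble along the vial, given as an angle in rad (0.01 rad = 4 mm along the vial = 0.01 rad of level tilt): 0 = centred between the lines, + towards the level's +x end (away from the eye), limits +-0.055 (22 mm). It floats to the higher end and settles within 2 s. Between the lines means within 0.0075 rad (3 mm) of 0.
- stand: Fixed grey base plate (330 x 100 x 6 mm) with a steel bracket and small chrome clamp at one end, which carries the shelf. Origin on the bench below the shelf's hinge, x along the shelf from hinge to foot, z up. It does not move.
- shelf: Wooden board 285 x 110 x 12 mm, hinged on the bracket. Origin on the hinge axis (52 mm above the bench, board mid-thickness), x along it to the foot end, z up, top face at z = +6 mm. A spring lifts the foot end to a stop 0.07 rad above level; a push of 1 to 4 N on the knob overcomes it and the shelf sinks until the foot lands on its pad; push some 5 N more to plant it.
- post_foot (a point): Where the steel post (12 mm diameter, rounded tip, standing 32 mm above the board's top face) meets the board's top face: on the board's midline, 40 mm from the hinge. With the eye on the post and the level pointing along the board to the foot, the level's origin lies 115 mm from the hinge.
- knob: Round black fluted knob of the levelling foot, on top of the shelf's foot end, 255 mm from the hinge: 36 mm diameter, 32 mm tall, white pointer line on top. Origin at the centre of its underside, 4 mm above the board's top face; z up along its axis. It turns stiffly (0.15 N m) and stays where left. The level's near end lies about 57 mm from the knob once hung.
- knob_grip (a point): On the knob's axis, 20 mm above its underside (12 mm below its top): a good height to grip.
- foot: Steel stem with a round rubber tip under the knob; origin at board mid-thickness. Steep thread: turning the knob anticlockwise (from above) draws it up 8.5 mm per rad, so the pressed shelf tilts 0.033 rad less and the bubble moves 13 mm to the eye per rad. It starts too long: needs about 0.5 to 1.55 rad anticlockwise (stops lie at least 0.35 rad beyond). Turn pressed or unpressed.
- pad: Flat rubber pad 50 x 50 x 2 mm on the base plate under the foot; origin at its underside. While nothing presses the shelf, the foot hangs above it.
- bowl: Loose frosted bowl, 140 mm wide, 60 high. Bystander; origin under its centre.
- spoon_a: Loose wooden spoon, 240 mm long. Bystander.
- spoon_b: Loose wooden spoon, 220 mm long. Bystander.
- divider: Loose grey plastic dough divider, 75 x 120 x 12 mm, lying flat. Bystander; origin under the plate's centre.
Things that resemble listed ones, but are neither listed nor needed, are in the scene too. Several things have the shape of the level; the one meant has the colours described above.

How it is judged:
On the way:
1. the level's eye is over the post, the level lies flat along the shelf and is released (horizontal distance between level_eye and post_foot below 0.009 m and z of level in the frame of shelf between 0.002 and 0.011 m and x of level in the frame of shelf above 0.09 m and angle between the x axis of level and the x axis of shelf, either way round below 0.2 rad and angle between the z axis of level and the z axis of shelf, either way round below 0.06 rad and contact force between the fingers and level below 0.5 N), for 0.3 s.
At the end, for the whole second after the job is handed in: Level released, eye over the post (within 9 mm), flat on the shelf (5 mm, 0.06 rad) and along it (0.2 rad); bubble within 3.4 mm (0.0085 rad) of centre; fingers still press the knob (over 1.5 N) and the foot bears on its pad (over 1 N) (all of step 1 and value of joint bubble between -0.0085 and 0.0085 rad and contact force between foot and pad above 1 N and contact force between the fingers and knob above 1.5 N); the arm keeps its last pose, push and grip.
It fails at once if the bowl is pushed more than 40 mm (distance of bowl from where it was at the start of the episode above 0.04 m).
It fails at once if the long wooden spoon is pushed more than 40 mm (distance of spoon_a from where it was at the start of the episode above 0.04 m).
It fails at once if the short wooden spoon is pushed more than 40 mm (distance of spoon_b from where it was at the start of the episode above 0.04 m).
It fails at once if the dough divider is pushed more than 40 mm (distance of divider from where it was at the start of the episode above 0.04 m).
It also fails if it takes over 64 s, if anything falls off the work surface, if the arm or the gripper's body presses on something with over 40 N, if the wrist force passes 120 N, or if a joint passes its speed limit or range.

## Robot

A 6-joint arm with a two-finger parallel gripper is mounted at the origin on the work surface. World frame = base frame: x ahead of the robot, y to its left, z up, the work surface at z = 0. Lengths are in m, angles in rad, forces in N, time in s.
With the tool pointing down it reaches from about 0.3 to 0.875 m from the base axis. Payload 6.4 kg.
Tool frame: the origin (TCP) lies at the very end of the fingers, on their centre line; the grasp point (between the pads) lies 19 mm behind it; z points along the fingers, y is the direction in which the jaws open and shut (so a half turn about z gives the same grasp; the last joint's range is limited). The gripper opens to 88 mm and grips with 3 to 60 N. Pads are 18 mm wide; open, the fingers measure 123 mm over their backs; the gripper's body (75 mm by 187 mm) begins 45 mm behind the grasp point.
Start: joints at [1.08, 0.181, 1.607, -0, 1.354, -0.206], TCP at [0.162, 0.552, 0.208] pointing down, gripper open.
Joint ranges: [-2.99, 2.99], [-0.89, 2.07], [0.3, 2.58], [-1.14, 4.28], [0, 2.63], [-3.12, 3.12]. Speed limits (rad/s): [2.57, 2.57, 3.01, 3.14, 3.14, 3.14].

## Interface

Orientations are given as a 3x3 rotation matrix whose columns are the frame's x, y, z axes.
In Python, from cell import ctrl, solver, get_image, job, read_time_s, read_q, read_qvel, read_effort, read_tool_pos, read_ee_rot, read_wrist_force, read_moment, read_opening gives the robot as it stands. Calls block until the motion is done:
- ctrl.goto(position, orientation): joint-space move of the TCP to a pose.
- ctrl.servo_line(position, frame=None, max_speed=0.15, guard=None): straight line of the TCP; frame=None keeps the orientation; max_speed is the mean speed in m/s. With guard (N) it stops when the force on the tool has changed by that much, and returns True; else False.
- ctrl.set_joints(angles): joint-space move.
- ctrl.release() and ctrl.close(squeeze=None): open the fingers fully, or close them until they stop; squeeze is the grip in N (None keeps the last).
- ctrl.hold(seconds).
- solver.inverse_kinematics(position, orientation): joint angles nearest the present ones, or None.
- get_image(name): name is "side" or "top" or "wrist"; returns a dict with "color" (400x640x3 uint8, blue, green, red), "range_z" (400x640 float32, m along the optical axis (not along the pixel's ray), 0 where there is no reading), "camera_matrix" (3x3 intrinsics, pixels), "extrinsics" (4x4, takes a point from world to camera coordinates); the wrist camera has in their place "hand_eye" (4x4, takes a point from camera to tool coordinates, whose origin is the TCP and whose axes are the flange's). Camera axes: x right, y down, z forward; pixel columns grow to the right and rows downward; lengths in m; the calibration is good to about 2 mm. A picture is of the moment at which its call begins: read the wrist's pose just before it.
A pose or a line that the arm cannot do raises ctrl.MotionError and nothing moves.
- job.finish_job(): hands the job in, once; it reports no verdict.
Readings, each from a call of its own:
- read_time_s(): time.
- read_q(): joint angles.
- read_qvel(): joint speeds.
- read_effort(): joint torques, N m.
- read_tool_pos(): TCP position.
- read_ee_rot(): TCP orientation.
- read_wrist_force(): force on the tool from outside, world axes, zero at the start.
- read_moment(): the same for the moment, N m.
- read_opening(): opening from 0.0 (shut) to 1.0 (fully open).
Only numpy, scipy, OpenCV 4.12 (cv2) and the standard library are available. Lean on these libraries where they do the work, as an engineer would, in place of code of your own. Each camera call takes 0.05 s, during which the arm holds its last target.

## Working session

There is one attempt and no reset: what is moved stays moved. The work goes in short steps, each a Python script; the robot and the scene stay as the last script left them, time stands still between calls to the robot, and variables do not carry over. Pictures are saved under pics/ and viewed, and the job is handed in when it is done.

```bash
ls; mkdir -p pics
python3 - <<'E'
from cell import *
import cv2
for n in ("side","top"):
    d=get_image(n); cv2.imwrite(f"pics/{n}0.png",d["color"]); print(n,d["camera_matrix"].tolist(),d["extrinsics"].round(4).tolist())
print(read_time_s())
E
```

```text
pics
side [[379.1392302999639, 0.0, 325.2622144539025], [0.0, 379.1392302999639, 197.84793847623644], [0.0, 0.0, 1.0]] [[0.7962, -0.6049, -0.0119, -0.4842], [-0.4815, -0.6216, -0.6179, 0.2053], [0.3664, 0.4977, -0.7862, 0.7713], [0.0, 0.0, 0.0, 1.0]]
top [[480.622044607912, 0.0, 318.9432719654404], [0.0, 480.622044607912, 195.44478889767757], [0.0, 0.0, 1.0]] [[-0.0129, -0.9998, 0.0132, -0.0112], [-0.9826, 0.0102, -0.1852, 0.5536], [0.185, -0.0154, -0.9826, 1.4454], [0.0, 0.0, 0.0, 1.0]]
0.1
```

View pics/side0.png

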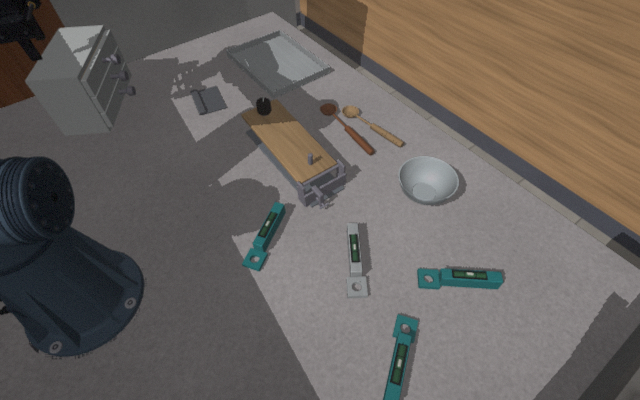

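View pics/top0.png

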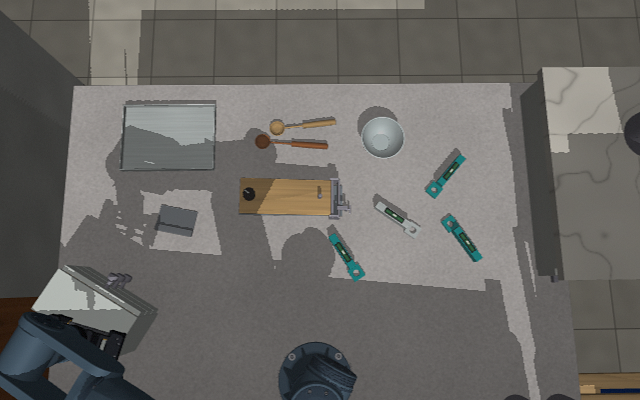

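Level-shaped things in the top view are three teal ones at (347,256), (445,175) and (462,238), and one silver one at (397,215). The description says aluminium, so I take the silver one and check it in a crop.

```bash
cat > h.py <<'E'
from cell import *
import cv2, numpy as np
def pt(d,u,v,z=None):
    """world point of pixel, by depth, or by plane z"""
    K=d["camera_matrix"];E=d["extrinsics"];R=E[:3,:3];t=E[:3,3]
    ray=np.linalg.solve(K,[u,v,1.])
    if z is None:
        return R.T@(ray*d["range_z"][int(round(v)),int(round(u))]-t)
    c=-R.T@t; w=R.T@ray
    return c+w*(z-c[2])/w[2]
def crop(d,name,u0,v0,w,h,s):
    cv2.imwrite(name,cv2.resize(d["color"][v0:v0+h,u0:u0+w],None,fx=s,fy=s,interpolation=cv2.INTER_CUBIC))
E
python3 - <<'E'
from h import *
d=get_image("top"); crop(d,"pics/top1.png",230,165,200,80,4)
d2=get_image("side"); crop(d2,"pics/side1.png",230,90,160,120,5); crop(d2,"pics/side2.png",320,210,80,100,6)
np.save("/tmp/top.npy",d,allow_pickle=True);np.save("/tmp/side.npy",d2,allow_pickle=True)
E
```

```text
(no output)
```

View pics/top1.png

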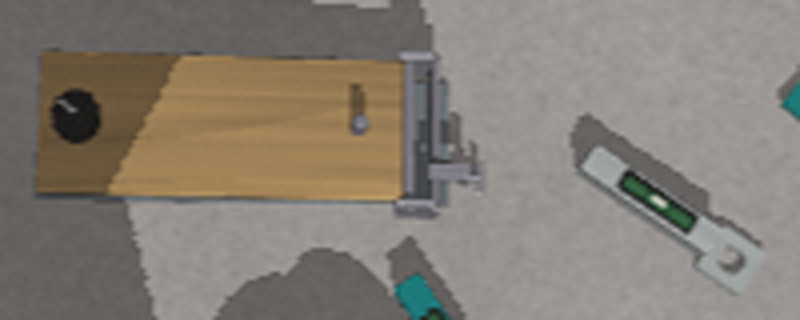

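View pics/side1.png

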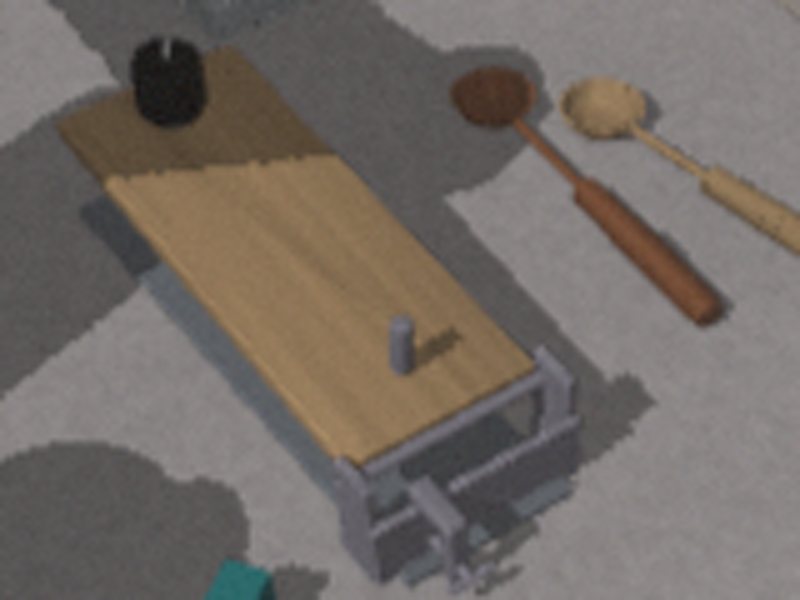

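View pics/side2.png

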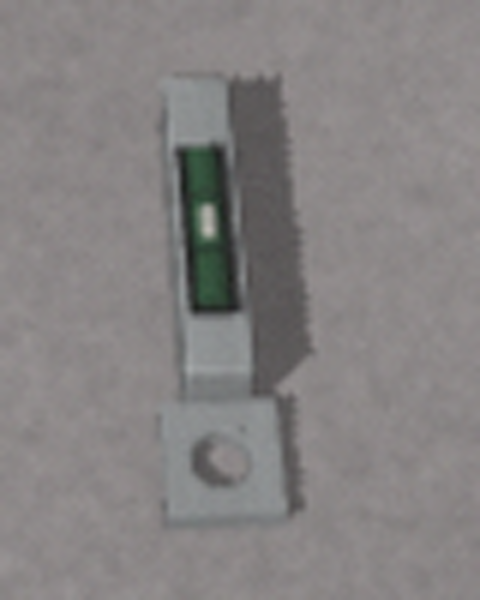

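Run:
```python
from h import *
T=np.load("/tmp/top.npy",allow_pickle=True).item();S=np.load("/tmp/side.npy",allow_pickle=True).item()
t=lambda x,y,z:pt(T,230+(x+.5)/4-.5,165+(y+.5)/4-.5,z).round(4)
s1=lambda x,y,z:pt(S,230+(x+.5)/5-.5,90+(y+.5)/5-.5,z).round(4)
s2=lambda x,y,z:pt(S,320+(x+.5)/6-.5,210+(y+.5)/6-.5,z).round(4)
print("eye",t(730,260,.01),s2(222,459,.01))
print("vial",t(657,202,.040),s2(209,229,.040))
print("bar end top corners", t(597,148,.034),t(582,170,.034),s2(166,78,.034),s2(226,78,.034))
print("knob top",t(76,115,.112),s1(168,52,.112),t(76,115,None))
print("post top",t(359,122,.093),s1(402,322,.092))
print("post foot",s1(400,370,.061))
print("board corners hinge",t(403,60,.058),t(402,200,.058),s1(535,372,.058),s1(357,462,.058))
print("board corners foot",t(42,52,.078),t(37,192,.078),s1(232,48,.078),s1(58,125,.078))
```

```text
eye [ 0.448  -0.3122  0.01  ] [ 0.4485 -0.3155  0.01  ]
vial [ 0.4906 -0.251   0.04  ] [ 0.4901 -0.2567  0.04  ]
bar end top corners [ 0.535  -0.2065  0.034 ] [ 0.5175 -0.1941  0.034 ] [ 0.5213 -0.1953  0.034 ] [ 0.5388 -0.2088  0.034 ]
knob top [0.5505 0.193  0.112 ] [0.5567 0.1968 0.112 ] [0.5503 0.1929 0.113 ]
post top [ 0.5466 -0.0184  0.093 ] [ 0.5488 -0.0206  0.092 ]
post foot [ 0.546  -0.0205  0.061 ]
board corners hinge [ 0.6021 -0.0539  0.058 ] [ 0.4918 -0.0512  0.058 ] [ 0.5983 -0.0593  0.058 ] [ 0.4975 -0.0534  0.058 ]
board corners foot [0.6067 0.2243 0.078 ] [0.498  0.2262 0.078 ] [0.6059 0.2193 0.078 ] [0.4981 0.2211 0.078 ]
```

```bash
cat >> h.py <<'E'
def Rd(yaw,tilt=0.):
    """tool x along yaw (raised by tilt), z down"""
    c,s=np.cos(yaw),np.sin(yaw)
    x=np.array([c*np.cos(tilt),s*np.cos(tilt),np.sin(tilt)]); y=np.array([s,-c,0]); return np.c_[x,y,np.cross(x,y)]
def wrist():
    p=read_tool_pos();R=read_ee_rot();d=get_image("wrist")
    T=np.eye(4);T[:3,:3]=R;T[:3,3]=p
    d["extrinsics"]=np.linalg.inv(T@d["hand_eye"]); return d
def st(m=""): print(m,"t",round(float(read_time_s()),2),"tcp",np.round(read_tool_pos(),4),"F",np.round(read_wrist_force(),1),"op",round(float(read_opening()),3))
E
python3 - <<'E'
from h import *
print(read_ee_rot().round(2).tolist())
print(get_image("wrist")["hand_eye"].round(3).tolist())
for nm,p,y in (("lvl",[.49,-.253,.15],.955),("shelf",[.549,.056,.15],1.553),("knob",[.5525,.194,.15],1.553)):
    for k in (0,np.pi):
        for dy in (0,.8,1.55):
            q=solver.inverse_kinematics(np.array(p),Rd(y+k+dy)); print(nm,round(k,1),dy,None if q is None else np.round(q,2))
E
```

```text
[[-0.96, 0.28, -0.0], [0.28, 0.96, -0.0], [0.0, -0.0, -1.0]]
[[-0.001, -0.946, -0.324, 0.084], [1.0, -0.001, -0.001, 0.0], [0.0, -0.324, 0.946, -0.177], [0.0, 0.0, 0.0, 1.0]]
lvl 0 0 [-0.69  0.19  1.72 -0.    1.23 -0.08]
lvl 0 0.8 [-0.69  0.19  1.72 -0.    1.23 -0.88]
lvl 0 1.55 [-0.69  0.19  1.72 -0.    1.23 -1.63]
lvl 3.1 0 [-0.69  0.19  1.72 -0.    1.23  3.07]
lvl 3.1 0.8 [-0.69  0.19  1.72 -0.    1.23  2.27]
lvl 3.1 1.55 [-0.69  0.19  1.72 -0.    1.23  1.52]
shelf 0 0 [-0.11  0.19  1.72 -0.    1.23 -0.1 ]
shelf 0 0.8 [-0.11  0.19  1.72 -0.    1.23 -0.9 ]
shelf 0 1.55 [-0.11  0.19  1.72 -0.    1.23 -1.65]
shelf 3.1 0 [-0.11  0.19  1.72 -0.    1.23  3.05]
shelf 3.1 0.8 [-0.11  0.19  1.72 -0.    1.23  2.25]
shelf 3.1 1.55 [-0.11  0.19  1.72 -0.    1.23  1.5 ]
knob 0 0 [ 0.14  0.26  1.63 -0.    1.25  0.15]
knob 0 0.8 [ 0.14  0.26  1.63 -0.    1.25 -0.65]
knob 0 1.55 [ 0.14  0.26  1.63 -0.    1.25 -1.4 ]
knob 3.1 0 [ 0.14  0.26  1.63 -0.    1.25 -2.99]
knob 3.1 0.8 [ 0.14  0.26  1.63 -0.    1.25  2.49]
knob 3.1 1.55 [ 0.14  0.26  1.63 -0.    1.25  1.74]
```

Run:
```python
from h import *
ctrl.goto(np.array([.49,-.253,.16]),Rd(.955)); st()
d=wrist(); cv2.imwrite("pics/w0.png",d["color"]); np.save("/tmp/w0.npy",d,allow_pickle=True)
```

```text
t 3.3 tcp [ 0.4903 -0.2524  0.1601] F [-0.3 -0.7  0.3] op 0.998
```

View pics/w0.png

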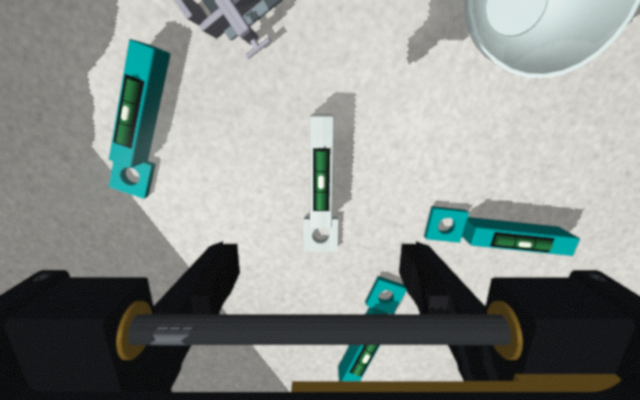

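Run:
```python
from h import *
d=np.load("/tmp/w0.npy",allow_pickle=True).item()
crop(d,"pics/w1.png",280,100,90,160,3)
for n,u,v,z in (("eye",320.5,235,.01),("vial",321,180.5,.04),("end",321,116,.034)): print(n,pt(d,u,v,z).round(4))
```

```text
eye [ 0.4496 -0.3137  0.01  ]
vial [ 0.4936 -0.252   0.04  ]
end [ 0.53   -0.2003  0.034 ]
```

View pics/w1.png

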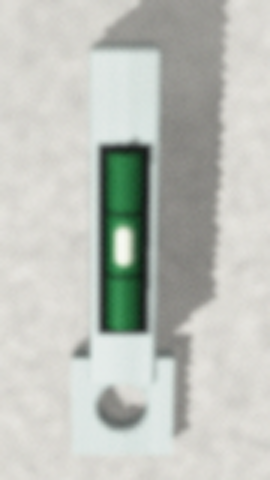

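Run:
```python
from h import *
R=Rd(.954)
ctrl.servo_line(np.array([.4925,-.2527,.007]),R,max_speed=.12,guard=15); st("down")
ctrl.close(35); st("closed")
ctrl.servo_line(read_tool_pos()+[0,0,.16],max_speed=.15); st("up")
ctrl.goto(np.array([.50,-.04,.185]),Rd(1.553)); st("over")
d=wrist(); cv2.imwrite("pics/w2.png",d["color"]); np.save("/tmp/w2.npy",d,allow_pickle=True)
```

```text
down t 4.78 tcp [ 0.4931 -0.2532  0.0078] F [-0.  -0.3  0.3] op 0.999
closed t 6.08 tcp [ 0.4942 -0.2541  0.009 ] F [-1.4  1.4 10.8] op 0.007
up t 7.32 tcp [ 0.4936 -0.2536  0.1678] F [-0.7  0.5 -0.8] op 0.005
over t 8.18 tcp [ 0.5001 -0.0407  0.1848] F [-0.1 -0.4 -0.6] op 0.006
```

View pics/w2.png

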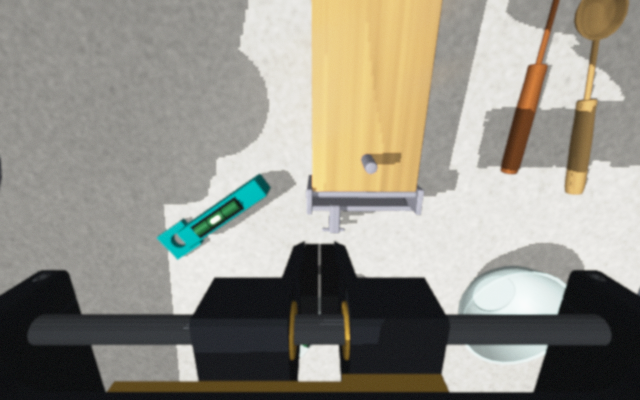

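The gripper closed on nothing (opening 0.006) and the view holds no level. I'll check what happened to it.

Run:
```python
from h import *
d=get_image("top"); crop(d,"pics/top2.png",230,100,270,200,2.9)
d2=get_image("side"); crop(d2,"pics/side3.png",230,180,260,210,3)
```

```text
(no output)
```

View pics/top2.png

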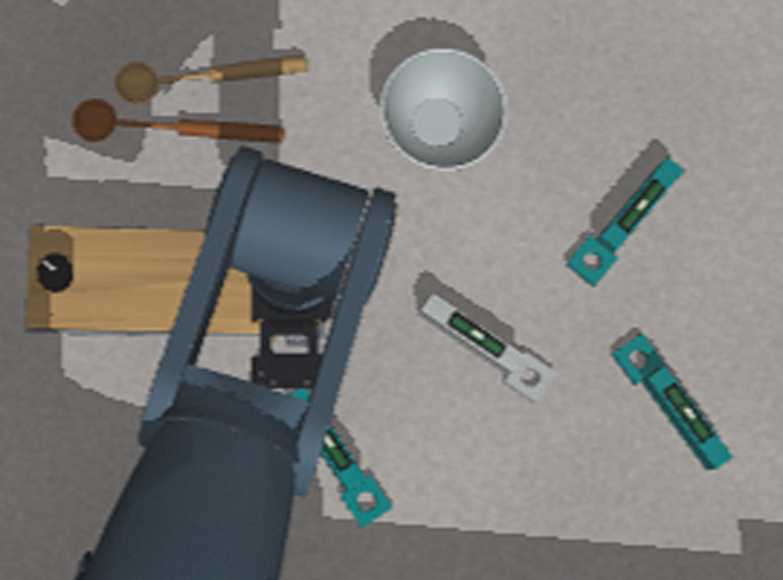

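View pics/side3.png

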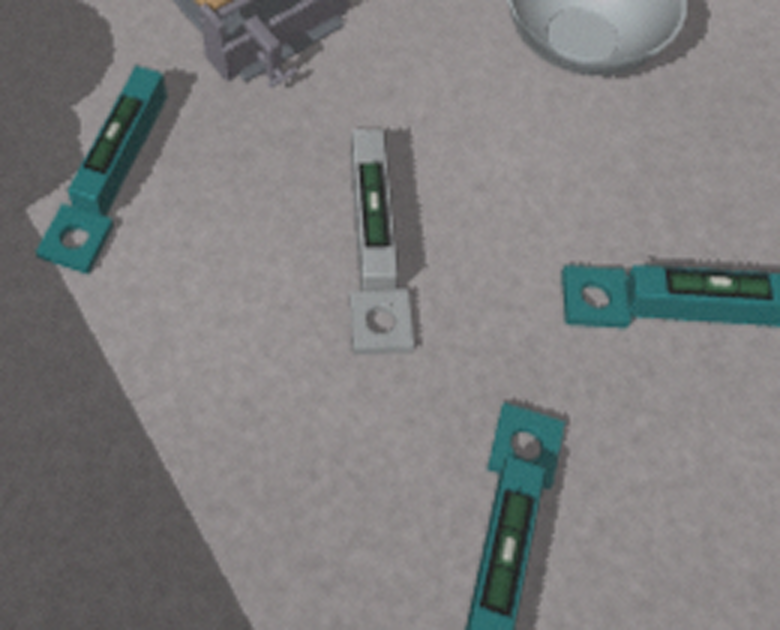

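The silver level hasn't moved (vial still at top (394,215)), yet the fingers shut fully. I'll repeat the descent and look before closing.

Run:
```python
from h import *
R=Rd(.954)
ctrl.release()
ctrl.goto(np.array([.4925,-.2527,.10]),R); st("above")
ctrl.servo_line(np.array([.4925,-.2527,.007]),R,max_speed=.12,guard=15); st("down")
d2=get_image("side"); crop(d2,"pics/side4.png",270,150,160,170,3.5)
d=get_image("wrist"); cv2.imwrite("pics/w3.png",d["color"])
```

```text
above t 10.57 tcp [ 0.4928 -0.252   0.1004] F [0.1 0.7 0.3] op 0.995
down t 11.5 tcp [ 0.4932 -0.253   0.0078] F [-0.5 -0.3 -0.1] op 0.998
```

View pics/side4.png

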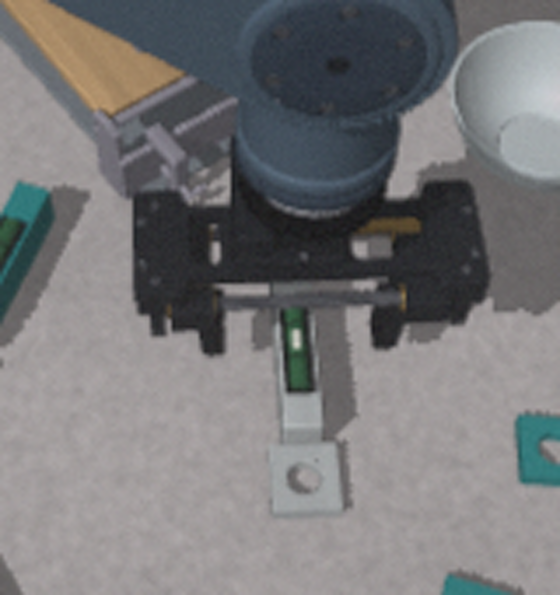

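View pics/w3.png

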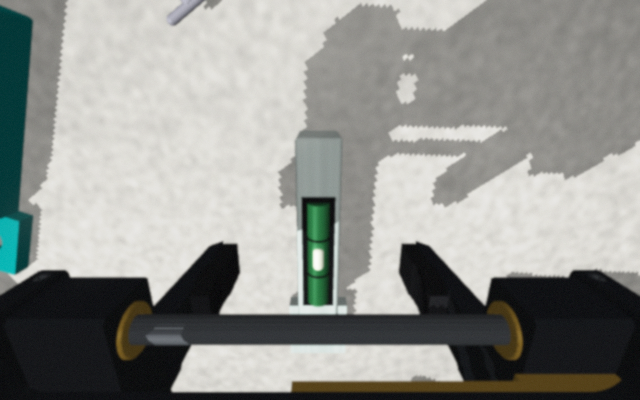

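Run:
```python
from h import *
d=get_image("side")
for x,y in ((212,348),(212,340),(385,342),(385,332),(296,340),(205,305)): print((x,y),pt(d,270+x/3.5,150+y/3.5).round(3))
w=wrist()
for u,v in ((230,247),(408,247),(318,258),(225,265)): print(u,v,pt(w,u,v).round(3))
E=w["extrinsics"];p=E[:3,:3]@read_tool_pos()+E[:3,3];print(w["camera_matrix"]@p/p[2],p)
```

```text
(212, 348) [ 0.446 -0.233  0.047]
(212, 340) [ 0.446 -0.232  0.055]
(385, 342) [ 0.531 -0.291  0.044]
(385, 332) [ 0.53  -0.29   0.055]
(296, 340) [ 0.49  -0.257  0.042]
(205, 305) [ 0.43  -0.247  0.127]
230 247 [ 0.461 -0.219  0.043]
408 247 [ 0.537 -0.273  0.044]
318 258 [ 0.494 -0.252  0.041]
225 265 [ 0.462 -0.221  0.06 ]
[318.23050793 233.66940425   1.        ] [-0.00048825  0.02297764  0.19543393]
```

The grasp failed because the fingertips don't reach the reported TCP. Both depth cameras put the tips at z≈0.043 while the tool reading says 0.008, but x and y agree. I'll measure that offset properly.

Run:
```python
from h import *
from scipy.spatial.transform import Rotation
p=read_tool_pos();R=read_ee_rot()
for n in ("wrist","side"):
    d=wrist() if n=="wrist" else get_image("side")
    K=d["camera_matrix"];E=d["extrinsics"]
    v,u=np.mgrid[0:400,0:640];z=d["range_z"]
    P=np.stack([(u-K[0,2])/K[0,0]*z,(v-K[1,2])/K[1,1]*z,z],-1).reshape(-1,3)
    W=(P-E[:3,3])@E[:3,:3]; L=(W-p)@R
    dark=(d["color"].reshape(-1,3).max(1)<70)&(z.ravel()>.1)
    m=dark&(abs(L[:,0])<.02)&(abs(L[:,1])>.035)&(abs(L[:,1])<.075)&(L[:,2]>-.12)&(L[:,2]<.0)
    for s in (1,-1):
        q=L[m&(s*L[:,1]>0)]; print(n,s,len(q),"tool z max",np.sort(q[:,2])[-6:].round(4),"x",np.percentile(q[:,0],[2,98]).round(3),"y",np.percentile(q[:,1],[2,98]).round(3))
```

```text
wrist 1 4226 tool z max [-0.0329 -0.0329 -0.0329 -0.0329 -0.0325 -0.0323] x [-0.008  0.011] y [0.044 0.06 ]
wrist -1 4334 tool z max [-0.0324 -0.0323 -0.0323 -0.0321 -0.032  -0.0318] x [-0.009  0.011] y [-0.059 -0.044]
side 1 172 tool z max [-0.0361 -0.0361 -0.0354 -0.034  -0.0337 -0.0329] x [-0.018  0.017] y [0.045 0.065]
side -1 106 tool z max [-0.0377 -0.0367 -0.0358 -0.0356 -0.0352 -0.0338] x [-0.019  0.019] y [-0.062 -0.045]
```

Run:
```python
from h import *
d=wrist();p=read_tool_pos();R=read_ee_rot()
for u,v in ((60,300),(60,340),(320,330),(60,375),(560,300),(195,300),(180,330),(440,385)): print(u,v,((pt(d,u,v)-p)@R).round(3))
hit=ctrl.servo_line(p+[0,0,-.036],max_speed=.05,guard=5); print(hit); st("down")
```

```text
60 300 [ 0.035 -0.067 -0.112]
60 340 [ 0.028 -0.063 -0.119]
320 330 [ 0.025  0.001 -0.112]
60 375 [ 0.018 -0.065 -0.12 ]
560 300 [ 0.034  0.063 -0.112]
195 300 [ 0.008 -0.049 -0.077]
180 330 [ 0.026 -0.036 -0.113]
440 385 [ 0.018  0.03  -0.122]
False
down t 12.71 tcp [ 0.4929 -0.2531 -0.0285] F [-0.6 -0.2  0.9] op 0.998
```

Run:
```python
from h import *
ctrl.close(35); st("closed")
ctrl.servo_line(read_tool_pos()+[0,0,.15],max_speed=.15); st("up")
ctrl.goto(np.array([.48,-.04,.155]),Rd(1.553)); st("over")
d=wrist(); cv2.imwrite("pics/w4.png",d["color"]); np.save("/tmp/w4.npy",d,allow_pickle=True)
s=get_image("side"); crop(s,"pics/side5.png",240,80,200,150,4); np.save("/tmp/s5.npy",s,allow_pickle=True)
```

```text
closed t 13.69 tcp [ 0.4927 -0.2529 -0.0286] F [-0.1 -0.2 -0.1] op 0.269
up t 14.84 tcp [ 0.492  -0.2524  0.1203] F [ 0.  -0.2 -2. ] op 0.268
over t 15.71 tcp [ 0.4802 -0.0408  0.1548] F [-0.2 -0.7 -1.4] op 0.267
```

View pics/w4.png

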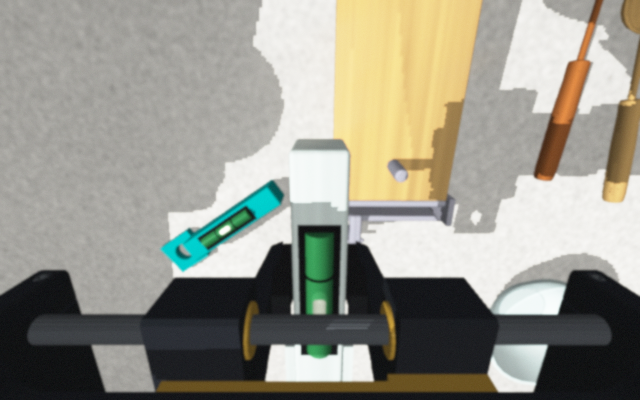

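View pics/side5.png

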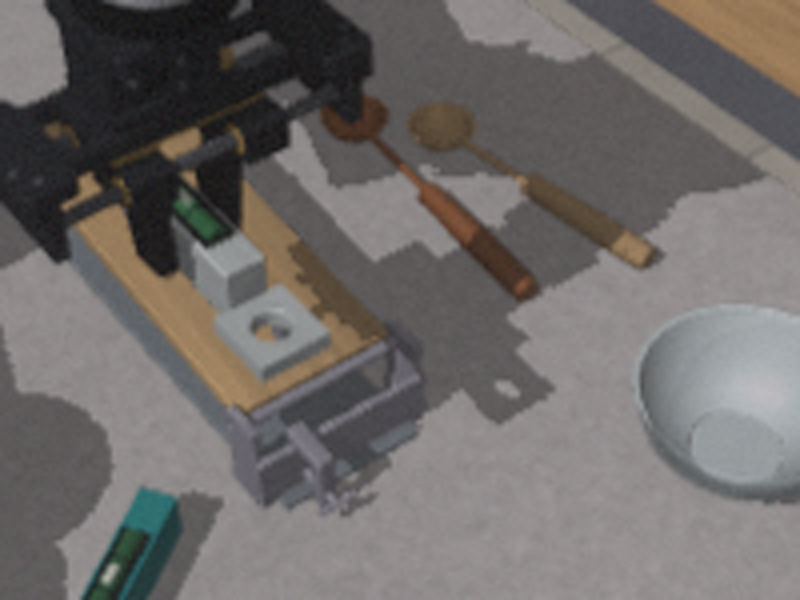

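Run:
```python
from h import *
d=np.load("/tmp/w4.npy",allow_pickle=True).item();s=np.load("/tmp/s5.npy",allow_pickle=True).item()
crop(d,"pics/w5.png",275,120,200,120,4)
print("eye side",pt(s,307.3,161.1,.193).round(4), pt(s,295,160).round(4))
for u,v in ((403,176),(391,162),(400,220)): print(u,v,pt(d,u,v).round(4))
print("level top",pt(d,320,170).round(4),pt(d,320,220).round(4))
```

```text
eye side [ 0.4782 -0.1171  0.193 ] [ 0.4607 -0.1005  0.1937]
403 176 [ 0.5497 -0.0204  0.0927]
391 162 [ 0.5452 -0.0141  0.0676]
400 220 [ 0.5648 -0.0822  0.0397]
level top [0.4823 0.0165 0.2185] [ 0.4819 -0.0048  0.2175]
```

View pics/w5.png

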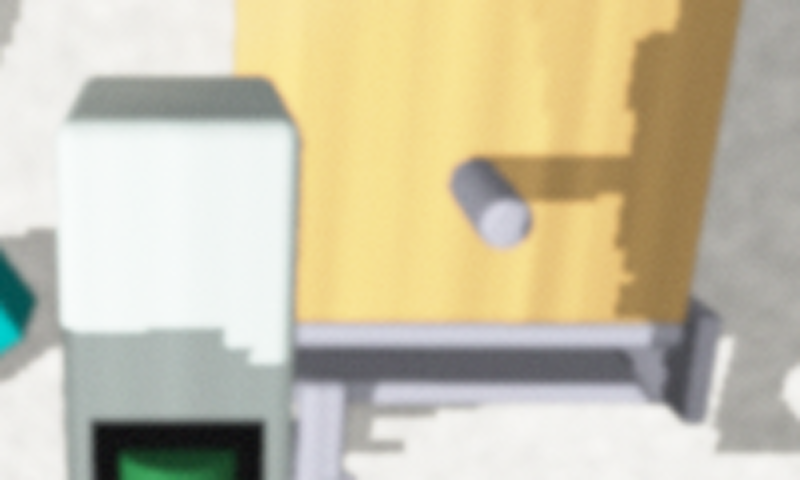

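Run:
```python
from h import *
d=np.load("/tmp/w4.npy",allow_pickle=True).item()
f=lambda x,y,z:pt(d,275+(x+.5)/4-.5,120+(y+.5)/4-.5,z).round(4)
print("end",f(178,121,.218), "corners",f(60,121,.218),f(296,121,.218))
print("level sides",f(60,121,.218),f(70,400,.218),f(297,121,.218),f(293,400,.218))
print("post tip",f(508,220,.093),"post foot",f(471,178,.061), "tool y",read_ee_rot()[:,1].round(4))
print("hinge edge",f(300,322,.059),f(690,322,.059),"edges",f(236,60,.065),f(742,10,.066))
```

```text
end [0.4821 0.0242 0.218 ] corners [0.471  0.0244 0.218 ] [0.4933 0.0239 0.218 ]
level sides [0.471  0.0244 0.218 ] [ 0.4705 -0.0042  0.218 ] [0.4934 0.0239 0.218 ] [ 0.4933 -0.0047  0.218 ]
post tip [ 0.5484 -0.0191  0.093 ] post foot [ 0.5482 -0.0175  0.061 ] tool y [ 9.998e-01 -2.050e-02 -4.000e-04]
hinge edge [ 0.5098 -0.0523  0.059 ] [ 0.6031 -0.0541  0.059 ] edges [0.4945 0.0106 0.065 ] [0.6028 0.0191 0.066 ]
```

```bash
cat >> h.py <<'E'
PF=np.array([.5480,-.0170,.061])
YS=1.553
def tcp_for_eye(h,pf=PF,tilt=.07):
    """TCP so that the eye underside is h above the board along the post"""
    R=Rd(YS,tilt); n=-R[:,2]
    return pf+n*h-R@np.array([-.075,0,-.029]),R
E
python3 - <<'E'
from h import *
p,R=tcp_for_eye(.085); ctrl.goto(p,R); st()
p,R=tcp_for_eye(.038); ctrl.servo_line(p,R,max_speed=.1,guard=8); st("pre")
print(p)
s=get_image("side"); crop(s,"pics/side6.png",250,90,110,110,5.4); np.save("/tmp/s6.npy",s,allow_pickle=True)
t=get_image("top"); crop(t,"pics/top3.png",280,150,110,90,5)
E
```

```text
t 16.35 tcp [0.5492 0.0533 0.1211] F [ 0.7 -0.2 -2.3] op 0.265
pre t 16.97 tcp [0.5496 0.0567 0.0756] F [-0.2  0.1 -1.7] op 0.264
[0.54932018 0.05717509 0.07522367]
```

View pics/side6.png

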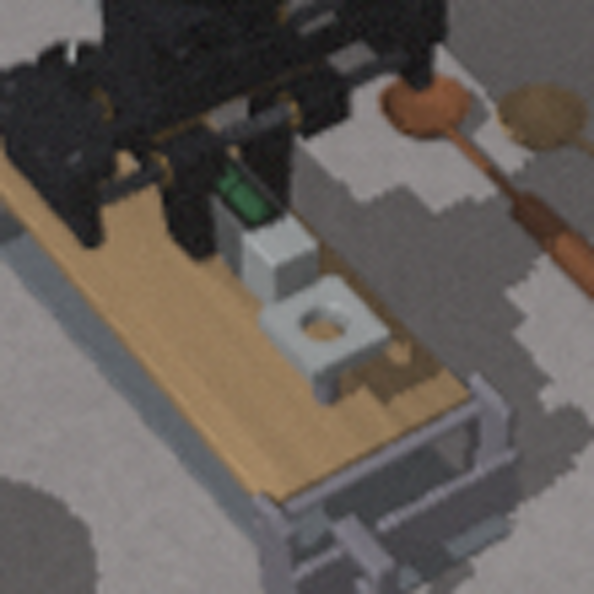

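View pics/top3.png

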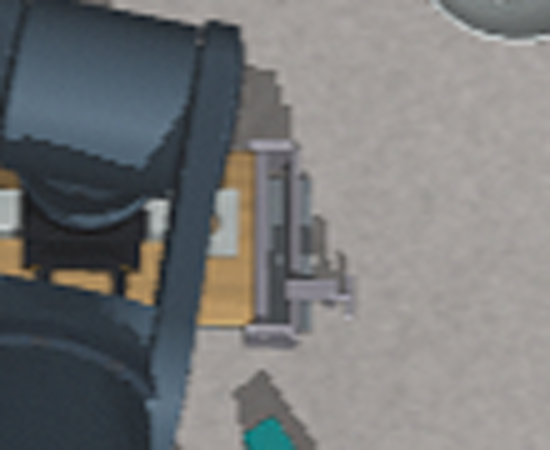

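The side view shows the hole centre at (310,149.6), against a post-axis extrapolation of about (310.4,150.3), so they line up. I'll lower it.

Run:
```python
from h import *
p,R=tcp_for_eye(.0275); h=ctrl.servo_line(p,R,max_speed=.04,guard=3); st(("a",h))
if not h:
    p,R=tcp_for_eye(-.004); h=ctrl.servo_line(p,R,max_speed=.05,guard=4); st(("b",h)); print(p)
s=get_image("side"); crop(s,"pics/side7.png",250,90,110,110,5.4)
```

```text
('a', False) t 17.48 tcp [0.549  0.058  0.0643] F [-0.3 -0.7 -1.6] op 0.266
('b', True) t 18.02 tcp [0.5485 0.0599 0.0368] F [-1.2 -0.9  5.4] op 0.27
[0.54937246 0.06011223 0.03332653]
```

View pics/side7.png

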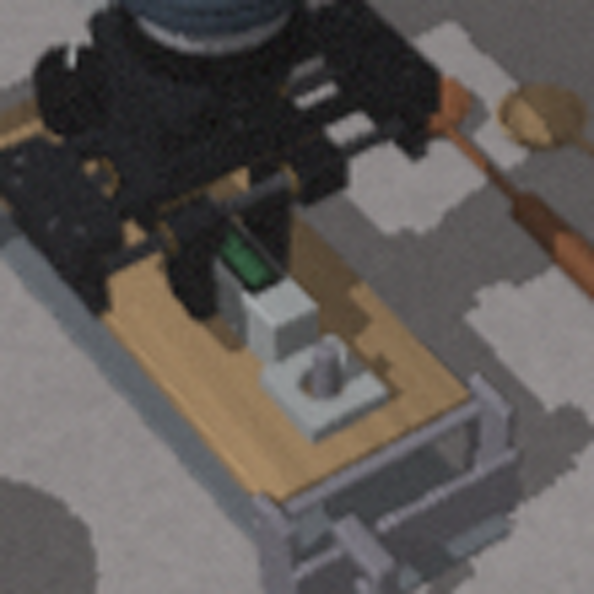

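Run:
```python
from h import *
ctrl.release(); st("rel")
R=read_ee_rot(); ctrl.servo_line(read_tool_pos()-R[:,2]*.10,max_speed=.15); st("up")
ctrl.goto(np.array([.552,.192,.14]),Rd(1.553)); st("knob above")
d=wrist(); cv2.imwrite("pics/w6.png",d["color"]); np.save("/tmp/w6.npy",d,allow_pickle=True)
```

```text
rel t 19.1 tcp [0.5482 0.0599 0.0371] F [ 0.4 -0.2  0.7] op 0.998
up t 19.92 tcp [0.5476 0.053  0.136 ] F [-0.5 -0.7 -0.7] op 0.996
knob above t 20.54 tcp [0.551  0.1924 0.1386] F [-1.   0.1  0.4] op 0.997
```

View pics/w6.png

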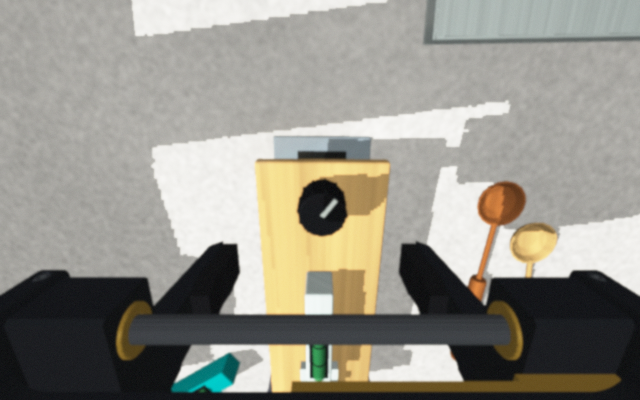

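Run:
```python
from h import *
d=np.load("/tmp/w6.npy",allow_pickle=True).item()
crop(d,"pics/w7.png",240,150,160,100,5)
print([pt(d,u,v).round(4) for u,v in ((315,205),(322,212),(312,200))])
s=get_image("side"); crop(s,"pics/side8.png",240,80,110,110,5.4)
t=get_image("top"); crop(t,"pics/top4.png",230,165,150,70,5)
```

```text
[array([0.5488, 0.2021, 0.1123]), array([0.5537, 0.1969, 0.1128]), array([0.5467, 0.2061, 0.1125])]
```

View pics/w7.png

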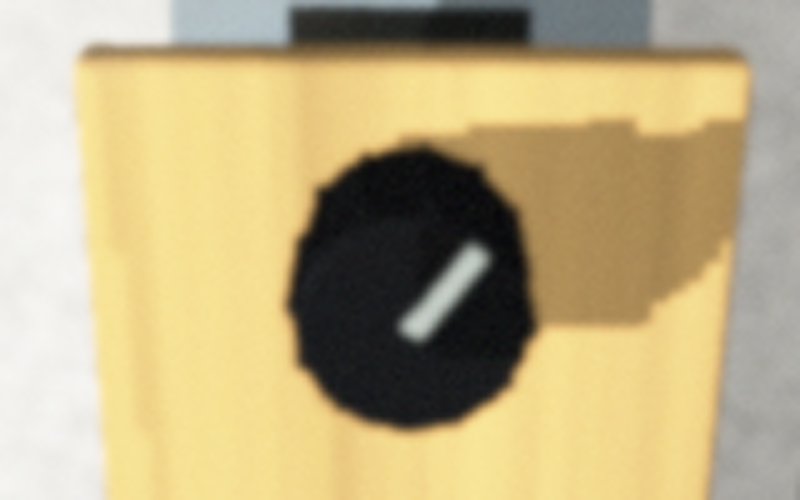

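View pics/side8.png

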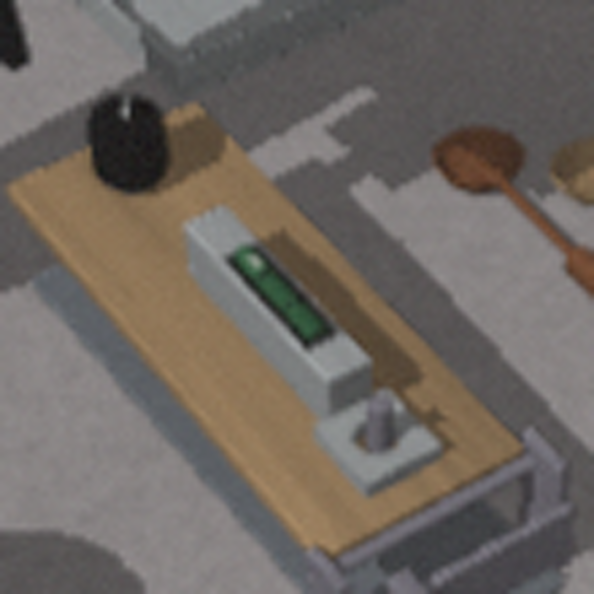

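View pics/top4.png

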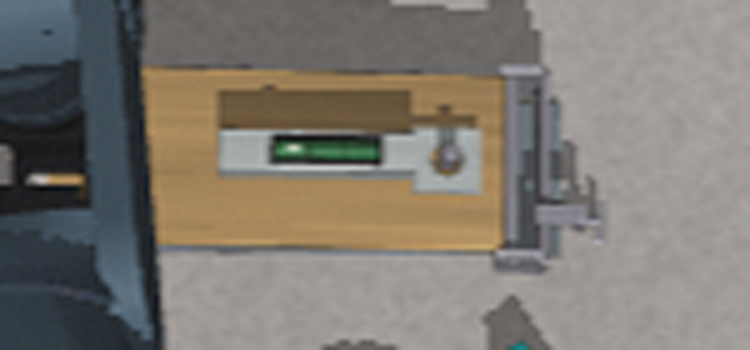

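Step 1 looks good: the level lies flat along the board with the post through its eye, released, and the bubble is visible to both fixed cameras. Next is the knob.

Run:
```python
from h import *
y0=1.553-.6
ctrl.goto(np.array([.553,.197,.11]),Rd(y0)); st("above")
h=ctrl.servo_line(np.array([.553,.197,.050]),Rd(y0),max_speed=.1,guard=6); st(("dn",h))
ctrl.close(45); st("grip")
p=read_tool_pos()
h=ctrl.servo_line(np.array([.553,.1975,.020]),Rd(y0),max_speed=.04,guard=10); st(("press",h))
ctrl.hold(1.5); st("hold")
s=get_image("side"); crop(s,"pics/side9.png",240,80,110,110,5.4)
t=get_image("top"); crop(t,"pics/top5.png",260,175,80,40,8)
```

```text
above t 21.32 tcp [0.5533 0.1961 0.1101] F [-0.1  0.7 -0.4] op 0.998
('dn', False) t 22.07 tcp [0.5534 0.1971 0.0504] F [0.1 0.7 1.5] op 0.998
grip t 22.93 tcp [0.554  0.1963 0.0501] F [ 3.8 -3.6 -1.7] op 0.397
('press', True) t 23.38 tcp [0.5542 0.1979 0.0371] F [-1.1  1.1  5.9] op 0.393
hold t 24.88 tcp [0.5542 0.1979 0.0372] F [-1.1  0.7  5.2] op 0.393
```

View pics/side9.png

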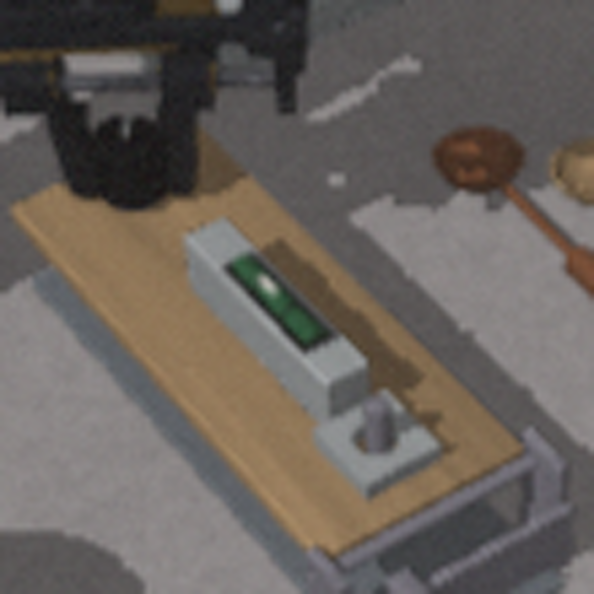

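View pics/top5.png

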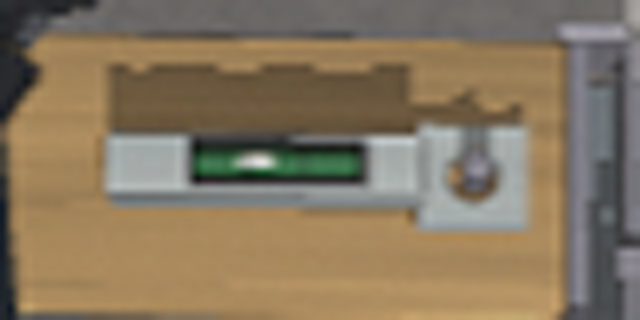

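```bash
cat > look.py <<'E'
from h import *
def look(k):
    s=get_image("side"); crop(s,f"pics/s_{k}.png",275,110,40,40,15)
    t=get_image("top"); crop(t,f"pics/t_{k}.png",275,180,60,30,12)
E
python3 - <<'E'
from look import *
look("a")
y0=1.553
x,y,z=.5535,.1978,read_tool_pos()[2]
ctrl.servo_line(np.array([x,y,z+.001]),Rd(y0-.6),max_speed=.03); st("raise")
ctrl.servo_line(np.array([x,y,z+.0]),Rd(y0+.0),max_speed=.03); st("turned")
h=ctrl.servo_line(np.array([x,y,z-.02]),max_speed=.04,guard=13); st(("press",h))
ctrl.hold(2); st("hold"); look("b")
E
```

```text
raise t 25.33 tcp [0.5541 0.1978 0.0384] F [ 2.6 -1.8  2.4] op 0.394
turned t 26.08 tcp [0.5534 0.1982 0.0371] F [-0.   0.6  2.8] op 0.389
('press', True) t 26.39 tcp [0.5534 0.1987 0.0316] F [-3.8 -0.9  8.9] op 0.394
hold t 28.39 tcp [0.5534 0.1987 0.0316] F [-3.5 -0.5  8.4] op 0.396
```

View pics/t_b.png

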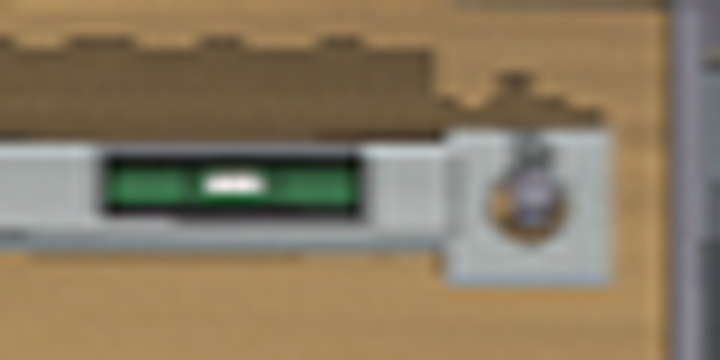

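View pics/s_b.png

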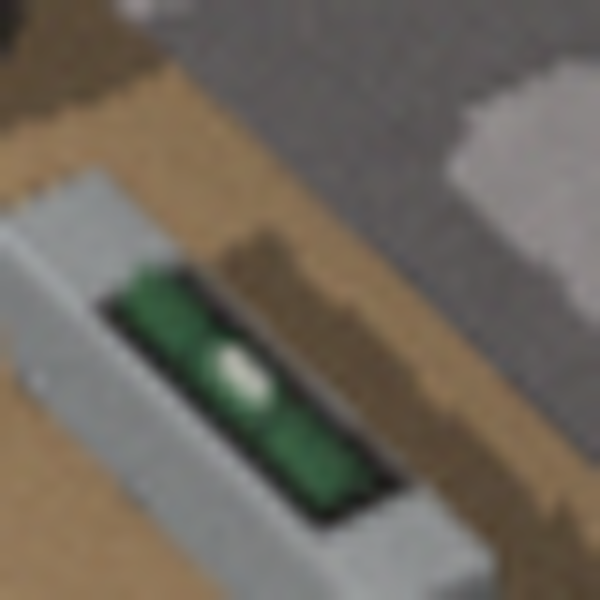

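The bubble is centred in both views. In the top view it's at 234, with the lines at about 195 and 272. I'll press slightly harder to confirm the foot is planted, then look once more.

Run:
```python
from look import *
h=ctrl.servo_line(read_tool_pos()+[0,0,-.006],max_speed=.01,guard=4); st(("press",h))
ctrl.hold(2.2); st("hold"); look("c")
d=get_image("side"); crop(d,"pics/side10.png",200,70,160,120,5)
```

```text
('press', True) t 28.75 tcp [0.5534 0.1987 0.0317] F [-3.6 -0.3  7.6] op 0.395
hold t 30.95 tcp [0.5534 0.1987 0.0317] F [-2.2 -1.3  6.9] op 0.397
```

View pics/t_c.png

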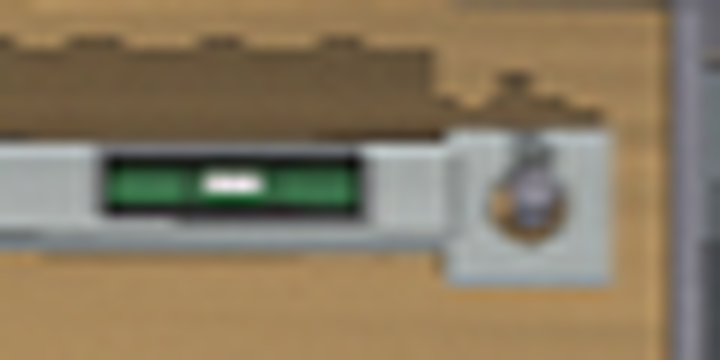

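View pics/side10.png

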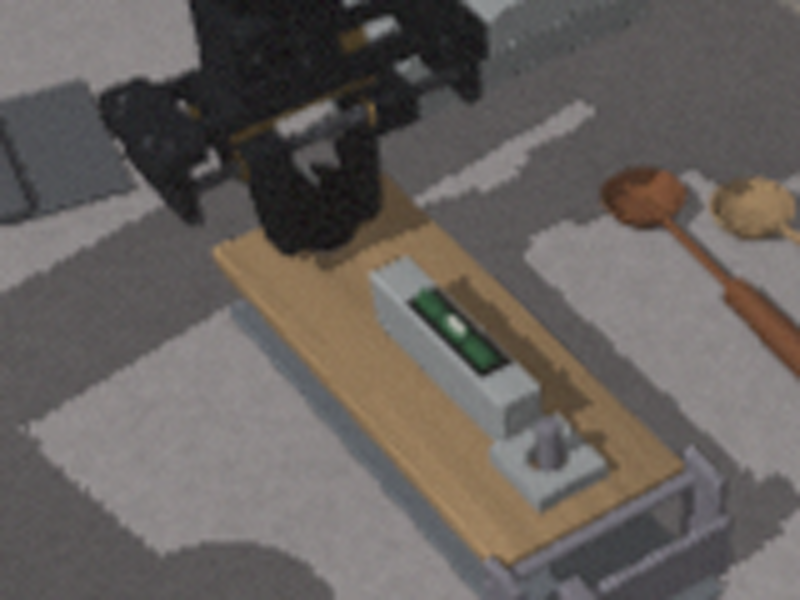

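Run:
```python
from look import *
p=read_tool_pos(); z=p[2]
for i in range(8):
    z-=.0008
    ctrl.servo_line(np.array([p[0],p[1],z]),max_speed=.01); st(round(z,4))
    if read_wrist_force()[2]>12: break
ctrl.hold(2); st("hold"); look("d")
```

```text
0.0309 t 31.43 tcp [0.5535 0.1987 0.0316] F [-1.4  0.8 10.2] op 0.392
0.0301 t 31.68 tcp [0.5535 0.1987 0.0313] F [-4.6 -0.  15.4] op 0.39
hold t 33.68 tcp [0.5535 0.1987 0.0313] F [-3.5 -0.6 15.1] op 0.394
```

View pics/t_d.png

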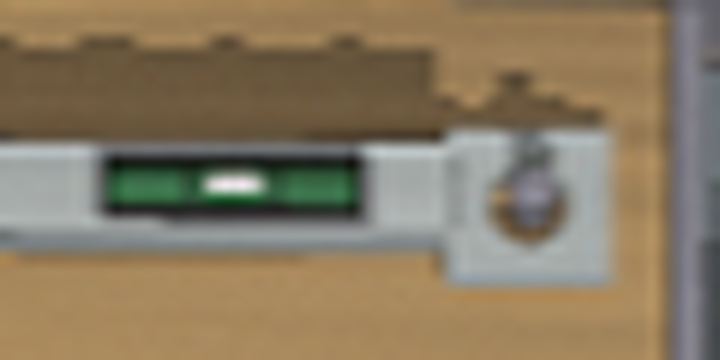

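View pics/s_d.png

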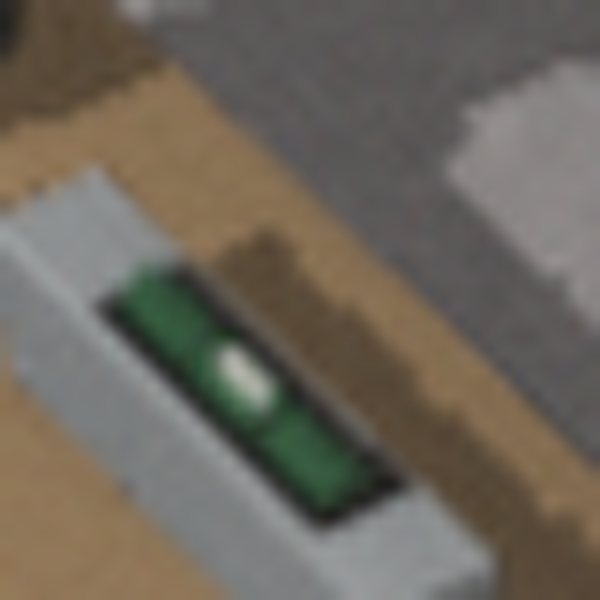

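The push is a steady 15 N, and 0.3 mm more depth added 5 N, so the foot is firmly on the pad. The bubble is still centred: top view 234 against a vial middle of 232, and it sits between the lines in the side view. I'm handing in.

Run:
```python
from h import *
job.finish_job(); st()
```

```text
the job is handed in; nothing more can be done
the job is handed in; nothing more can be done
```

The silver level is hanging by its eye on the post, flat along the shelf and released. I turned the knob about 0.6 rad anticlockwise and handed in at about 34 s of robot time while still gripping and pressing it; no verdict was reported.

**Last checks**
- **Bubble:** it sat within about 1 mm of the middle of the vial, between the two lines, in both the top and side views.
- **Push:** the wrist read a steady 15 N after 2 s. Another 0.3 mm of depth added 5 N, so I take the foot as planted. I couldn't measure the force on the pad itself.
- **Level on the post:** the top and side pictures show the post through the eye and the level along the board.
- **Bystanders:** I made no contact with the bowl, spoons or divider that I know of, but did not measure their positions at the end.

**What went wrong**
- **First grasp missed:** the real fingertips end about 32 mm short of the reported TCP, which disagrees with the stated tool frame. Both depth cameras showed this. I added the offset to every later height, and the second grasp held.
- **Guarded press fell short:** it stopped at only about 7 N, so I pressed the rest of the way in small unguarded steps.

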